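# Stage the run's containers in their colour-coded cradles

### The job

Get the bench ready for the next run of the cell processor: stand each of the three bottles and the jar in the cradle that has the colour of its cap, upright and flat on the cradle's floor inside the rim, with the oblong bottles lined up with their oblong cradles. Set them down gently rather than dropping them, do not knock any over, and leave the steel bowl and the tube rack where they are.

Things in the scene. Friction and masses are not known exactly. Their poses are not given: they have to be found in the camera images.
- blue_bottle: Oblong white plastic bottle with a blue shoulder and cap, 34 mm along its x, 52 mm along its y and 84 mm high in all: a straight-sided body up to 66 mm (the place to grip: across the 34 mm, centred 38 to 52 mm above its underside), then a flat shoulder and a round screw cap 29 mm across. Origin: centre of the underside, z up. About 0.12 kg, loose.
- green_bottle: Oblong grey plastic bottle with a green shoulder and cap, 34 mm along its x, 52 mm along its y and 84 mm high in all: a straight-sided body up to 66 mm (the place to grip: across the 34 mm, centred 38 to 52 mm above its underside), then a flat shoulder and a round screw cap 29 mm across. Origin: centre of the underside, z up. About 0.12 kg, loose.
- red_bottle: Round dark amber bottle with a paper label and a red cap, 48 mm across and 84 mm high in all: straight sides up to 66 mm (grip across the 48 mm, centred 38 to 52 mm above its underside), cap 34 mm across. Origin: centre of the underside, z up. About 0.14 kg, loose.
- yellow_jar: Round white jar with a flat yellow lid of the same width, 52 mm across and 70 mm high, sides straight all the way (grip across the 52 mm, centred 38 to 52 mm above its underside). Origin: centre of the underside, z up. About 0.13 kg, loose.
- blue_cradle: Oblong cradle fixed to the bench, all blue (floor and rim): hollow 50 mm along its x and 68 mm along its y (8 mm play all round an oblong bottle whose x lies along the cradle's x, either way round). Outside 58 by 76 mm; rim 4 mm thick, its top 12 mm above the bench; the floor, on which the bottle stands, is 4 mm above the bench. Origin: centre of the underside (on the bench), z up.
- green_cradle: Oblong cradle fixed to the bench, all green (floor and rim): hollow 50 mm along its x and 68 mm along its y (8 mm play all round an oblong bottle whose x lies along the cradle's x, either way round). Outside 58 by 76 mm; rim 4 mm thick, its top 12 mm above the bench; the floor, on which the bottle stands, is 4 mm above the bench. Origin: centre of the underside (on the bench), z up.
- red_cradle: Round cradle fixed to the bench, all red (floor and rim): hollow 68 mm across, outside 76 mm; rim 4 mm thick, its top 12 mm above the bench; the floor, on which the container stands, is 4 mm above the bench. Origin: centre of the underside (on the bench), z up.
- yellow_cradle: Round cradle fixed to the bench, all yellow (floor and rim): hollow 68 mm across, outside 76 mm; rim 4 mm thick, its top 12 mm above the bench; the floor, on which the container stands, is 4 mm above the bench. Origin: centre of the underside (on the bench), z up.
- steel_bowl: Bystander: loose steel bowl, 100 mm across the rim, 45 mm high, to the left of the work; leave it alone. Origin: centre of the underside.
- tube_rack: Bystander: loose white rack of capped tubes, 70 mm (x) by 110 mm (y), 59 mm high, to the right of the work; leave it alone. Origin: centre of the underside.

How it is judged (in metres and radians):
At the end, for the whole second after the job is handed in: Each container stands in the cradle of its own colour: within 13 mm of its centre in plan, underside less than 8 mm above the bench, within 0.12 rad of upright, oblong ones within 0.4 rad of their cradle's direction, all at rest; bowl and rack within 30 mm of where they stood (horizontal distance between blue_bottle and blue_cradle below 0.013 m and z of blue_bottle in the frame of blue_cradle below 0.008 m and angle between each of blue_bottle, green_bottle, red_bottle, yellow_jar's own z axis and vertical below 0.12 rad and linear speed of each of blue_bottle, green_bottle, red_bottle, yellow_jar below 0.02 m/s and angular speed of each of blue_bottle, green_bottle, red_bottle, yellow_jar below 0.2 rad/s and angle between the x axis of blue_bottle and the x axis of blue_cradle, either way round below 0.4 rad and horizontal distance between green_bottle and green_cradle below 0.013 m and z of green_bottle in the frame of green_cradle below 0.008 m and angle between the x axis of green_bottle and the x axis of green_cradle, either way round below 0.4 rad and horizontal distance between red_bottle and red_cradle below 0.013 m and z of red_bottle in the frame of red_cradle below 0.008 m and horizontal distance between yellow_jar and yellow_cradle below 0.013 m and z of yellow_jar in the frame of yellow_cradle below 0.008 m and distance of each of steel_bowl, tube_rack from where it was at the start of the episode below 0.03 m); the robot touches nothing.
It fails at once if a bottle or the jar is tipped over (more than 45 degrees) (angle between any of blue_bottle, green_bottle, red_bottle, yellow_jar's own z axis and vertical above 0.785 rad).
It fails at once if a bottle or the jar is dropped or thrown (free of the fingers and faster than 0.7 m/s, a fall of about 25 mm) ((contact force between blue_bottle and the fingers below 0.05 N and linear speed of blue_bottle above 0.7 m/s) or (contact force between green_bottle and the fingers below 0.05 N and linear speed of green_bottle above 0.7 m/s) or (contact force between red_bottle and the fingers below 0.05 N and linear speed of red_bottle above 0.7 m/s) or (contact force between yellow_jar and the fingers below 0.05 N and linear speed of yellow_jar above 0.7 m/s)).
It fails at once if the steel bowl or the tube rack is pushed more than 30 mm from its place (distance of any of steel_bowl, tube_rack from where it was at the start of the episode above 0.03 m).
It also fails if it takes over 112 s, if anything falls off the work surface, if the arm or the gripper's body presses on something with over 40 N, if the wrist force passes 120 N, or if a joint passes its speed limit or range.

### The arm

A 7-joint arm with a two-finger parallel gripper is mounted at the origin on the work surface. World frame = base frame: x ahead of the robot, y to its left, z up, the work surface at z = 0. Lengths are in m, angles in degrees, forces in N, time in s.
With the tool pointing down it reaches from about 0.425 to 0.875 m from the base axis. Payload 4.7 kg.
Tool frame: the origin (TCP) lies midway between the tips of the shut fingers; the grasp point (between the pads) lies 19 mm behind it; z points along the fingers, y is the line along which they close (so a half turn about z gives the same grasp; the last joint's range is limited). The gripper opens to 87 mm and grips with 3 to 60 N. Pads are 19 mm wide; open, the fingers measure 117 mm over their backs; the gripper's body (75 mm by 190 mm) begins 51 mm behind the grasp point.
Start: joints at [72.141, 18.392, -4.016, 83.108, 1.295, 78.541, -3.26], TCP at [0.208, -0.616, 0.223] pointing down, gripper open.
Joint ranges: [-163.93, 163.93], [-17.29, 119.83], [-79.2, 71.16], [3.27, 140.29], [-89.18, 269.18], [5.43, 117.66], [-154.24, 154.24]. Speed limits (degrees/s): [147.25, 147.25, 180, 180, 180, 180, 180].

### API

Orientations are given as [roll, pitch, yaw] about the fixed x, y, z axes, in that order (R = Rz(yaw) Ry(pitch) Rx(roll)).
In Python, from cell import env, viewer, boxes_of, masks_of gives the robot as it stands. The module is installed in compiled form; this text tells all that it offers.
- The arm moves only by the tool apply_moves, never from a script. Its argument "moves" is a list of rows, each a list of 7 numbers: the shift along the tool's x, y, z scaled (see below), then the turn, a rotation vector about the tool's x, y, z scaled (see below), then the opening, from 0 (shut) to 1 (fully open). A call has 1 to 20 rows; each row is the pose to reach, as a shift and turn from the pose commanded when the call began, along the tool's axes at that moment; what a row does not reach only later rows make up. The controller multiplies each number of a shift by 0.2 m and each number of a turn by 1.5 rad. A row lasts 1/10 s, in which the tool goes at most 50 mm and 8.59 degrees, less where a joint would pass 70% of its speed; a pose out of reach is approached as far as the arm can. A call with a number of a shift or a turn outside -1 to 1 is refused whole. A call with a gripper value outside its range is refused whole. The fingers move at their own pace and stop on an object; "grip_force" is the grip in N (left out, the last holds). Time passes only in rows, so rows that repeat a pose let the fingers close. It gives the time, the measured TCP pose, the force, the opening and the grip force at its end, in the units of the state.
- env.get_obs(): the state, without advancing time (a new reading comes with each control period).
- viewer.read_camera(name): name is "scene" or "top"; returns the picture (480x640x3 uint8, red, green, blue); there is no depth.
- viewer.get_calibration(name): a dict with "fov_y" (degrees; the focal length in pixels is half the picture's height over the tangent of half this angle, whatever the lens; pixels are square), "cx", "cy" (the principal point, pixels), "position" and "orientation" of the camera in the world. Camera axes: x right, y up, looking along -z (the intrinsics and any distortion apply to the point x, -y, -z); pixel columns grow to the right and rows downward; lengths in m; the calibration is good to about 2 mm. A picture is of the moment at which its call begins. get_calibration takes no time and is no camera call.
- env.sign_off(): hands the job in; it is judged then, once.
Trained networks look in the newest picture that a camera, given by its name, has taken for a name from the list of things; names that differ only in an ending like _2 or _b are one class to them, and where a whole thing is asked for, a point or a joint stands for the part that bears it (a point fixed in the world has none). Each returns a list of dicts, best first, with "conf" (0 to 1); they miss things now and then, are a little off and sometimes report something else, mostly with a low value. They report only what shows in the picture. A call takes as long as a camera call.
- boxes_of(camera, target): "location" ([column, row] in pixels, amid what is visible of it).
- masks_of(camera, target): "pixels" (480x640 bool, what is visible of it) and "location" ([column, row] in pixels, amid what is visible of it).
The state is a dict: "time_s": time; "qpos": joint angles; "joint_velocities": joint speeds; "effort": joint torques, N m; "tool_pos": TCP position; "tool_rot": TCP orientation; "force": force on the tool from outside, world axes, zero at the start; "wrist_torque": the same for the moment, N m; "grip_width": finger opening in m; "grasp_force": force on a finger pad.
Only numpy, scipy, OpenCV 4.12 (cv2) and the standard library are available. Lean on these libraries where they do the work, as an engineer would, in place of code of your own. Each camera call takes 0.05 s, during which the arm holds its last target. There are 200 camera calls.

## Working session

There is one attempt and no reset: what is moved stays moved. The work goes in short steps, Python scripts to look and compute and a tool call to move; the robot and the scene stay as the last step left them, time stands still between calls to the robot, and variables do not carry over. Pictures are saved under pics/ and viewed, at most 14 in all, crops included, and the job is handed in when it is done.

Besides the shell and the picture viewer there is one more tool, called after "Emit:" as a command line: name --pt "numbers of a row" for each row, then --argument value for the rest. apply_moves: Moves the arm, as the interface text tells. Shifts and turns lie within -1 to 1; 1 stands for 0.2 m of shift or 1.5 rad of turn. Its arguments: {"type":"object","properties":{"moves":{"type":"array","items":{"type":"array","items":{"type":"number","minimum":-1,"maximum":1}}},"grip_force":{"type":"number"}},"required":["moves"]}

```bash
mkdir -p pics; python3 - <<'E'
from cell import env, viewer, boxes_of, masks_of
import cv2
o=env.get_obs()
print({k:o[k] for k in('time_s','tool_pos','tool_rot','grip_width','force')})
for c in('scene','top'):
    cv2.imwrite(f'pics/{c}0.png',viewer.read_camera(c)[:,:,::-1]); print(c,viewer.get_calibration(c))
E
```

```text
{'time_s': 0.0, 'tool_pos': array([ 0.2078122 , -0.61530678,  0.2214398 ]), 'tool_rot': array([-1.79889880e+02,  5.83703980e-03,  1.86678417e+01]), 'grip_width': 0.08697269048220176, 'force': array([ 0.40218148, -0.24345078, -0.18360395])}
scene {'fov_y': 51.48600164483843, 'cx': 317.8469875229498, 'cy': 240.54055745286527, 'position': array([1.35250393, 0.28170125, 0.57308587]), 'orientation': array([ 57.04740144,  -0.5035618 , 109.9007869 ])}
top {'fov_y': 53.64046253012156, 'cx': 320.28624481846896, 'cy': 229.96603202255147, 'position': array([3.67984156e-01, 3.63210444e-04, 1.06416317e+00]), 'orientation': array([ 1.11239594e+01, -5.62262171e-02, -9.04364469e+01])}
```

View pics/top0.png

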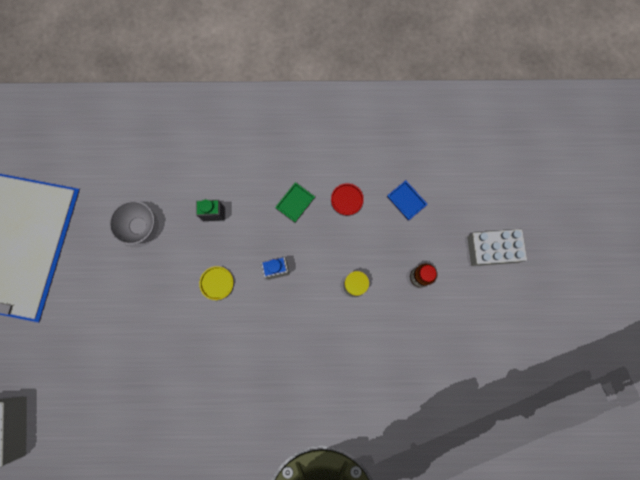

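View pics/scene0.png

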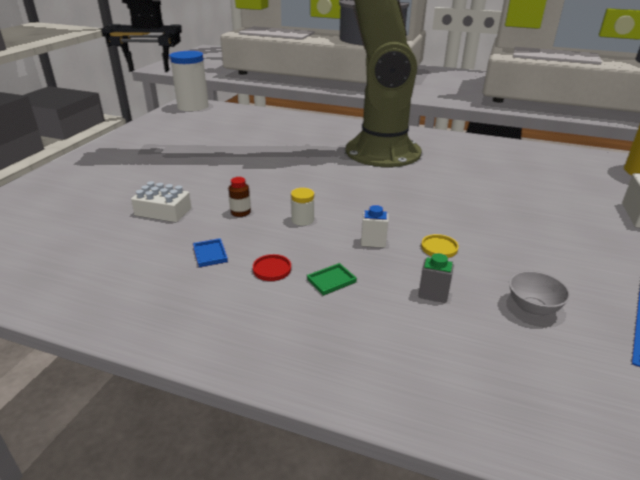

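The top view shows cradles at green (296,202), red (347,199), blue (407,200) and yellow (217,283). Containers are at green (209,210), blue (275,267), jar (357,284) and red (425,274), with the bowl at (133,222) and the rack at (499,247). Next I'll fit the known shapes to the masks from both cameras.

```bash
cat > loc.py <<'E'
import numpy as np, cv2
from scipy.spatial.transform import Rotation as R
from scipy.optimize import minimize
from cell import env, viewer, boxes_of, masks_of
CAL={c:viewer.get_calibration(c) for c in('top','scene')}
def proj(c,P):
    k=CAL[c]; f=240/np.tan(np.radians(k['fov_y']/2))
    p=(np.asarray(P)-k['position'])@R.from_euler('xyz',k['orientation'],degrees=True).as_matrix()
    return np.c_[k['cx']+f*p[:,0]/-p[:,2], k['cy']-f*p[:,1]/-p[:,2]]
def unproj(c,uv,z):
    k=CAL[c]; f=240/np.tan(np.radians(k['fov_y']/2))
    d=R.from_euler('xyz',k['orientation'],degrees=True).apply([(uv[0]-k['cx'])/f,-(uv[1]-k['cy'])/f,-1])
    return (k['position']+d*(z-k['position'][2])/d[2])[:2]
t=np.linspace(0,2*np.pi,40,endpoint=False)
def cyl(r,z0,z1): return np.array([[r*np.cos(a),r*np.sin(a),z] for z in(z0,z1) for a in t])
def box(x,y,z0,z1): return np.array([[s*x/2,u*y/2,z] for z in(z0,z1) for s in(-1,1) for u in(-1,1)])
ob=[box(.034,.052,0,.066),cyl(.0145,.066,.084)]
oc=[box(.058,.076,0,.012)]; rc=[cyl(.038,0,.012)]
MOD=dict(blue_bottle=ob,green_bottle=ob,red_bottle=[cyl(.024,0,.066),cyl(.017,.066,.084)],yellow_jar=[cyl(.026,0,.07)],
 blue_cradle=oc,green_cradle=oc,red_cradle=rc,yellow_cradle=rc)
S=4
def render(c,parts,q,z0,win):
    x,y,a=q; ca,sa=np.cos(a),np.sin(a); im=np.zeros(((win[3]-win[1])*S,(win[2]-win[0])*S),np.uint8)
    for P in parts:
        W=np.c_[x+ca*P[:,0]-sa*P[:,1],y+sa*P[:,0]+ca*P[:,1],P[:,2]+z0]
        uv=(proj(c,W)+.5-win[:2])*S-.5
        h=cv2.convexHull(uv.astype(np.float32))
        cv2.fillConvexPoly(im,np.round(h*16).astype(np.int32),1,shift=4)
    return im
def fit(name,masks,z0=0.,q0=None):
    parts=MOD[name]; rnd=name in('red_bottle','yellow_jar','red_cradle','yellow_cradle')
    W={};T={}
    for c,m in masks.items():
        v,u=np.nonzero(m); w=[max(u.min()-15,0),max(v.min()-15,0),min(u.max()+16,640),min(v.max()+16,480)]
        W[c]=w; T[c]=cv2.resize(m[w[1]:w[3],w[0]:w[2]].astype(np.uint8),None,fx=S,fy=S,interpolation=cv2.INTER_NEAREST)
    def cost(q):
        s=0
        for c in masks:
            r=render(c,parts,q,z0,W[c]); s+=1-(r&T[c]).sum()/max((r|T[c]).sum(),1)
        return s/len(masks)
    if q0 is None:
        c=next(iter(masks)); v,u=np.nonzero(masks[c]); q0=unproj(c,(u.mean(),v.mean()),z0+parts[0][:,2].max()*.6)
    best=None
    for a in ([0] if rnd else np.radians([-75,-45,-15,15,45,75])):
        sx=np.array([[q0[0],q0[1],a]]*4); sx[1,0]+=.01; sx[2,1]+=.01; sx[3,2]+=.25
        r=minimize(cost,sx[0],method='Nelder-Mead',options=dict(initial_simplex=sx,xatol=1e-4,fatol=1e-4))
        if best is None or r.fun<best.fun: best=r
    return best.x,best.fun
def look(names,cams=('top','scene'),z0=0.):
    out={}
    for c in cams: viewer.read_camera(c)
    for n in names:
        M={}
        for c in cams:
            d=masks_of(c,n)
            if d and d[0]['conf']>.3: M[c]=d[0]['pixels']
        for c in M:
            q,f=fit(n,{c:M[c]},z0); print(n,c,M[c].sum(),np.round(q[:2],4),round(np.degrees(q[2])%180,1),round(f,3))
        if len(M)>1:
            q,f=fit(n,M,z0,q[:2]); print(n,'both',np.round(q[:2],4),round(np.degrees(q[2])%180,1),round(f,3))
        if M: out[n]=q
    return out
E
python3 - <<'E'
from loc import *
look(list(MOD))
for n in('steel_bowl','tube_rack'):
    l=boxes_of('top',n)[0]; print(n,l,unproj('top',l['location'],.05))
print(env.get_obs()['time_s'])
E
```

```text
blue_bottle top 466 [0.4875 0.0951] 12.7 0.102
blue_bottle scene 983 [0.4839 0.0962] 11.1 0.054
blue_bottle both [0.4871 0.0958] 13.8 0.089
green_bottle top 579 [0.6182 0.2422] 179.6 0.077
green_bottle scene 1303 [0.6147 0.2422] 1.5 0.069
green_bottle both [0.6173 0.2419] 2.5 0.079
red_bottle top 526 [ 0.4697 -0.2241] 1.4 0.062
red_bottle scene 789 [ 0.4676 -0.2255] 4.0 0.056
red_bottle both [ 0.4696 -0.2242] 5.4 0.063
yellow_jar top 519 [ 0.4518 -0.0776] 173.8 0.066
yellow_jar scene 783 [ 0.4474 -0.0784] 24.9 0.091
yellow_jar both [ 0.4517 -0.0775] 3.5 0.083
blue_cradle top 863 [ 0.6461 -0.202 ] 130.2 0.043
blue_cradle scene 774 [ 0.6452 -0.201 ] 128.9 0.048
blue_cradle both [ 0.6457 -0.2014] 129.7 0.048
green_cradle top 889 [0.6427 0.0546] 52.4 0.05
green_cradle scene 1062 [0.6416 0.056 ] 51.9 0.042
green_cradle both [0.6422 0.0555] 52.3 0.053
red_cradle top 881 [ 0.6486 -0.0644] 13.2 0.029
yellow_cradle top 882 [0.459  0.2287] 1.1 0.092
yellow_cradle scene 639 [0.4564 0.2297] 8.7 0.176
yellow_cradle both [0.4579 0.2295] 4.2 0.136
steel_bowl {'location': [129.7, 223.2], 'conf': 0.82} [0.58552019 0.41369028]
tube_rack {'location': [497.0, 245.7], 'conf': 0.92} [ 0.52984334 -0.38428991]
1.1
```

```bash
cat > plan.py <<'E'
# usage: plan(start,[waypoints]) ; pose = x,y,z,yaw(deg), tool pointing down; one call per waypoint
import numpy as np
def plan(p,wps):
    for w in wps:
        d=np.subtract(w[:3],p[:3]); a=np.radians(p[3]); c,s=np.cos(a),np.sin(a)
        u=np.array([c*d[0]+s*d[1],s*d[0]-c*d[1],-d[2]])/.2
        print(w,'shift',np.round(u,3),'turnz',round(-np.radians(w[3]-p[3])/1.5,3),'len mm',round(np.linalg.norm(d)*1e3)); p=w
E
python3 - <<'E'
from plan import plan
plan((.208,-.616,.223,18.67),[(.295,-.485,.2,34),(.3818,-.3554,.18,49),(.4685,-.2248,.15,64),(.4685,-.2248,.028,64)])
E
```

```text
(0.295, -0.485, 0.2, 34) shift [ 0.622 -0.481  0.115] turnz -0.178 len mm 159
(0.3818, -0.3554, 0.18, 49) shift [ 0.722 -0.295  0.1  ] turnz -0.175 len mm 157
(0.4685, -0.2248, 0.15, 64) shift [ 0.777 -0.101  0.15 ] turnz -0.175 len mm 160
(0.4685, -0.2248, 0.028, 64) shift [0.   0.   0.61] turnz -0.0 len mm 122
```

Emit:
apply_moves --pt "0.1 -0.08 0.02 0 0 -0.03 1" --pt "0.25 -0.19 0.045 0 0 -0.07 1" --pt "0.4 -0.31 0.075 0 0 -0.115 1" --pt "0.53 -0.41 0.1 0 0 -0.15 1" --pt "0.622 -0.481 0.115 0 0 -0.178 1" --grip_force 20

```text
time_s: 1.6
tool_pos: [0.2967, -0.4826, 0.1994]
tool_rot: [-180.0, -0.0, 34.2]
force: [0.7, -0.4, 0.2]
grip_width: 0.0871
grasp_force: 0.0
```

Emit:
apply_moves --pt "0.12 -0.05 0.02 0 0 -0.03 1" --pt "0.29 -0.12 0.04 0 0 -0.07 1" --pt "0.45 -0.185 0.06 0 0 -0.11 1" --pt "0.6 -0.245 0.08 0 0 -0.145 1" --pt "0.722 -0.295 0.1 0 0 -0.175 1"

```text
time_s: 2.1
tool_pos: [0.3831, -0.3537, 0.1796]
tool_rot: [180.0, 0.0, 49.2]
force: [-0.1, 0.3, -1.4]
grip_width: 0.0867
grasp_force: 0.0
```

Emit:
apply_moves --pt "0.15 -0.02 0.03 0 0 -0.035 1" --pt "0.35 -0.045 0.07 0 0 -0.08 1" --pt "0.53 -0.07 0.1 0 0 -0.12 1" --pt "0.68 -0.09 0.13 0 0 -0.155 1" --pt "0.777 -0.101 0.15 0 0 -0.175 1" --pt "0.777 -0.101 0.15 0 0 -0.175 1"

```text
time_s: 2.7
tool_pos: [0.4699, -0.222, 0.149]
tool_rot: [-180.0, -0.1, 64.3]
force: [0.7, 0.7, -0.2]
grip_width: 0.087
grasp_force: 0.0
```

Emit:
apply_moves --pt "-0.016 0 0.1 0 0 0 1" --pt "-0.016 0 0.25 0 0 0 1" --pt "-0.016 0 0.4 0 0 0 1" --pt "-0.016 0 0.5 0 0 0 1" --pt "-0.016 0 0.57 0 0 0 1" --pt "-0.016 0 0.605 0 0 0 1" --pt "-0.016 0 0.605 0 0 0 1" --pt "-0.016 0 0.605 0 0 0 0" --pt "-0.016 0 0.605 0 0 0 0" --pt "-0.016 0 0.605 0 0 0 0" --pt "-0.016 0 0.605 0 0 0 0" --pt "-0.016 0 0.605 0 0 0 0" --pt "-0.016 0 0.605 0 0 0 0" --grip_force 20

```text
time_s: 4.0
tool_pos: [0.4672, -0.2276, 0.0287]
tool_rot: [180.0, 0.0, 64.1]
force: [-1.0, 0.9, 1.2]
grip_width: 0.0473
grasp_force: 20.0
```

```bash
python3 - <<'E'
from plan import plan
plan((.4675,-.227,.0285,64.1),[(.4675,-.227,.09,64.1),(.58,-.126,.09,64.1),(.648,-.0655,.09,64.1),(.648,-.0655,.033,64.1)])
from cell import env
print(env.get_obs()['tool_pos'])
E
```

```text
(0.4675, -0.227, 0.09, 64.1) shift [ 0.     0.    -0.308] turnz -0.0 len mm 62
(0.58, -0.126, 0.09, 64.1) shift [ 0.7    0.285 -0.   ] turnz -0.0 len mm 151
(0.648, -0.0655, 0.09, 64.1) shift [ 0.421  0.174 -0.   ] turnz -0.0 len mm 91
(0.648, -0.0655, 0.033, 64.1) shift [0.    0.    0.285] turnz -0.0 len mm 57
[ 0.46722646 -0.22763046  0.02870321]
```

Emit:
apply_moves --pt "0 0 -0.05 0 0 0 0" --pt "0 0 -0.15 0 0 0 0" --pt "0 0 -0.25 0 0 0 0" --pt "0 0 -0.31 0 0 0 0" --pt "0 0 -0.31 0 0 0 0"

```text
time_s: 4.5
tool_pos: [0.4685, -0.2283, 0.0927]
tool_rot: [179.8, 0.0, 64.0]
force: [-0.8, -0.3, -1.3]
grip_width: 0.0475
grasp_force: 20.0
```

Emit:
apply_moves --pt "0.05 0.02 0 0 0 0 0" --pt "0.14 0.057 0 0 0 0 0" --pt "0.25 0.102 0 0 0 0 0" --pt "0.37 0.15 0 0 0 0 0" --pt "0.49 0.2 0 0 0 0 0" --pt "0.61 0.249 0 0 0 0 0" --pt "0.7 0.285 0 0 0 0 0"

```text
time_s: 5.2
tool_pos: [0.5804, -0.1238, 0.089]
tool_rot: [-179.9, -0.1, 64.2]
force: [-0.2, 0.2, -1.2]
grip_width: 0.0476
grasp_force: 20.0
```

Emit:
apply_moves --pt "0.1 0.04 0 0 0 0 0" --pt "0.2 0.083 0 0 0 0 0" --pt "0.3 0.124 0 0 0 0 0" --pt "0.38 0.157 0 0 0 0 0" --pt "0.421 0.174 0 0 0 0 0" --pt "0.421 0.174 0 0 0 0 0" --pt "0.421 0.174 0 0 0 0 0"

```text
time_s: 5.9
tool_pos: [0.6471, -0.0665, 0.0897]
tool_rot: [-179.9, 0.1, 64.0]
force: [-0.4, -1.1, -1.0]
grip_width: 0.0475
grasp_force: 20.0
```

```bash
python3 - <<'E'
from loc import *
for _ in range(3):
    o=env.get_obs(); print(o['tool_pos'],o['tool_rot']); look(['red_bottle'],('scene',),z0=o['tool_pos'][2]-.0285)
cv2.imwrite('pics/s1.png',viewer.read_camera('scene')[120:360,100:500,::-1].repeat(2,0).repeat(2,1)); look(['red_cradle'],('scene',))
E
```

```text
[ 0.64705492 -0.06654582  0.08966546] [-1.79913044e+02  6.35242549e-02  6.40420633e+01]
red_bottle scene 953 [ 0.6463 -0.0632] 19.8 0.219
[ 0.64709817 -0.06740807  0.09016141] [-1.79967187e+02  7.13475393e-02  6.39683748e+01]
red_bottle scene 1016 [ 0.6485 -0.0634] 32.1 0.176
[ 0.64731233 -0.06740082  0.09051231] [-1.79999176e+02  5.11318315e-02  6.39620861e+01]
red_bottle scene 1006 [ 0.6501 -0.0631] 30.0 0.189
red_cradle scene 852 [ 0.6474 -0.0645] 9.2 0.077
```

View pics/s1.png

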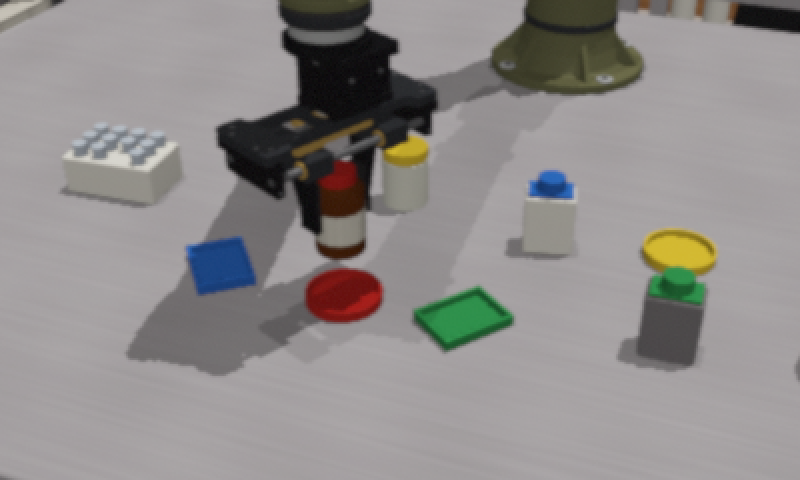

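Emit:
apply_moves --pt "0 0 0.05 0 0 0 0" --pt "0 0 0.12 0 0 0 0" --pt "0 0 0.19 0 0 0 0" --pt "0 0 0.24 0 0 0 0" --pt "0 0 0.265 0 0 0 0" --pt "0 0 0.283 0 0 0 0" --pt "0 0 0.283 0 0 0 0" --pt "0 0 0.283 0 0 0 0"

```text
time_s: 7.15
tool_pos: [0.6483, -0.0661, 0.0344]
tool_rot: [180.0, -0.0, 64.1]
force: [-0.1, 0.6, -0.8]
grip_width: 0.0475
grasp_force: 20.0
```

Emit:
apply_moves --pt "0 0 0.005 0 0 0 0" --pt "0 0 0.008 0 0 0 0" --pt "0 0 0.008 0 0 0 0"

```text
time_s: 7.45
tool_pos: [0.6481, -0.0663, 0.0328]
tool_rot: [180.0, -0.0, 64.0]
force: [-0.4, 0.7, 0.9]
grip_width: 0.0476
grasp_force: 20.0
```

Emit:
apply_moves --pt "0 0 0 0 0 0 0.7" --pt "0 0 0 0 0 0 1" --pt "0 0 0 0 0 0 1" --pt "0 0 0 0 0 0 1" --pt "0 0 0 0 0 0 1" --pt "0 0 -0.1 0 0 0 1" --pt "0 0 -0.25 0 0 0 1" --pt "0 0 -0.42 0 0 0 1" --pt "0 0 -0.55 0 0 0 1" --pt "0 0 -0.6 0 0 0 1"

```text
time_s: 8.45
tool_pos: [0.6495, -0.066, 0.1557]
tool_rot: [179.7, -0.1, 64.1]
force: [-1.4, 0.4, 0.7]
grip_width: 0.0866
grasp_force: 0.0
```

```bash
python3 - <<'E'
from loc import *; from plan import plan
look(['yellow_jar'],('top','scene'))
look(['red_bottle'],('top','scene'),z0=.004)
o=env.get_obs(); p=o['tool_pos']; print(o['time_s'],p)
plan((*p,64),[(.55,-.073,.14,72),(.4505,-.078,.12,80),(.4505,-.078,.028,80)])
E
```

```text
yellow_jar top 552 [ 0.4512 -0.078 ] 9.0 0.05
yellow_jar scene 792 [ 0.4497 -0.0781] 16.4 0.083
yellow_jar both [ 0.4508 -0.0777] 2.1 0.068
red_bottle scene 1070 [ 0.6468 -0.0644] 25.7 0.064
8.85 [ 0.64694353 -0.06623119  0.15058843]
(0.55, -0.073, 0.14, 72) shift [-0.243 -0.421  0.053] turnz -0.093 len mm 98
(0.4505, -0.078, 0.12, 80) shift [-0.178 -0.465  0.1  ] turnz -0.093 len mm 102
(0.4505, -0.078, 0.028, 80) shift [0.   0.   0.46] turnz -0.0 len mm 92
```

Emit:
apply_moves --pt "-0.05 -0.08 0.01 0 0 -0.02 1" --pt "-0.13 -0.22 0.03 0 0 -0.05 1" --pt "-0.2 -0.34 0.045 0 0 -0.075 1" --pt "-0.243 -0.421 0.053 0 0 -0.093 1"

```text
time_s: 9.25
tool_pos: [0.5484, -0.0734, 0.1403]
tool_rot: [-179.8, 0.1, 72.1]
force: [0.3, -0.2, -0.0]
grip_width: 0.087
grasp_force: 0.0
```

Emit:
apply_moves --pt "-0.05 -0.13 0.03 0 0 -0.025 1" --pt "-0.1 -0.26 0.055 0 0 -0.052 1" --pt "-0.15 -0.39 0.085 0 0 -0.078 1" --pt "-0.178 -0.465 0.1 0 0 -0.093 1" --pt "-0.178 -0.465 0.1 0 0 -0.093 1" --pt "-0.178 -0.465 0.1 0 0 -0.093 1"

```text
time_s: 9.85
tool_pos: [0.4519, -0.0783, 0.1218]
tool_rot: [180.0, 0.0, 80.0]
force: [0.6, -0.7, -0.1]
grip_width: 0.0872
grasp_force: 0.0
```

Emit:
apply_moves --pt "0 0 0.1 0 0 0 1" --pt "0 0 0.22 0 0 0 1" --pt "0 0 0.34 0 0 0 1" --pt "0 0 0.42 0 0 0 1" --pt "0 0 0.46 0 0 0 1" --pt "0 0 0.46 0 0 0 1" --pt "0 0 0.46 0 0 0 0" --pt "0 0 0.46 0 0 0 0" --pt "0 0 0.46 0 0 0 0" --pt "0 0 0.46 0 0 0 0" --pt "0 0 0.46 0 0 0 0" --grip_force 20

```text
time_s: 10.95
tool_pos: [0.4516, -0.0784, 0.0301]
tool_rot: [180.0, 0.0, 80.0]
force: [-0.8, 0.4, 0.4]
grip_width: 0.055
grasp_force: 0.0
```

```bash
python3 - <<'E'
from plan import plan
plan((.4505,-.078,.028,80),[(.4505,-.078,.14,80),(.47,.07,.14,95),(.459,.229,.14,110),(.459,.229,.034,110)])
E
```

```text
(0.4505, -0.078, 0.14, 80) shift [ 0.    0.   -0.56] turnz -0.0 len mm 112
(0.47, 0.07, 0.14, 95) shift [ 0.746 -0.032 -0.   ] turnz -0.175 len mm 149
(0.459, 0.229, 0.14, 110) shift [ 0.797  0.014 -0.   ] turnz -0.175 len mm 159
(0.459, 0.229, 0.034, 110) shift [0.   0.   0.53] turnz -0.0 len mm 106
```

Width is 55 mm with no grip force yet, so I'll let the fingers close and then lift.

Emit:
apply_moves --pt "0 0 0 0 0 0 0" --pt "0 0 0 0 0 0 0" --pt "0 0 0 0 0 0 0"

```text
time_s: 11.25
tool_pos: [0.4514, -0.0784, 0.03]
tool_rot: [-180.0, 0.0, 80.0]
force: [-2.0, 0.6, 4.6]
grip_width: 0.0516
grasp_force: 20.0
```

Emit:
apply_moves --pt "0 0 -0.05 0 0 0 0" --pt "0 0 -0.15 0 0 0 0" --pt "0 0 -0.27 0 0 0 0" --pt "0 0 -0.39 0 0 0 0" --pt "0 0 -0.5 0 0 0 0" --pt "0 0 -0.56 0 0 0 0" --pt "0 0 -0.56 0 0 0 0"

```text
time_s: 11.95
tool_pos: [0.4526, -0.0784, 0.1434]
tool_rot: [179.8, 0.0, 80.0]
force: [-0.7, -0.3, -1.2]
grip_width: 0.0517
grasp_force: 20.0
```

Emit:
apply_moves --pt "0.05 0 0 0 0 -0.01 0" --pt "0.16 -0.007 0 0 0 -0.04 0" --pt "0.29 -0.012 0 0 0 -0.07 0" --pt "0.42 -0.018 0 0 0 -0.1 0" --pt "0.55 -0.024 0 0 0 -0.13 0" --pt "0.66 -0.029 0 0 0 -0.155 0" --pt "0.746 -0.032 0 0 0 -0.175 0"

```text
time_s: 12.65
tool_pos: [0.4708, 0.0732, 0.1416]
tool_rot: [-180.0, -0.0, 95.4]
force: [-0.9, -0.4, -2.1]
grip_width: 0.0515
grasp_force: 20.0
```

Emit:
apply_moves --pt "0.1 0.002 0 0 0 -0.022 0" --pt "0.22 0.004 0 0 0 -0.048 0" --pt "0.35 0.006 0 0 0 -0.077 0" --pt "0.48 0.008 0 0 0 -0.105 0" --pt "0.61 0.01 0 0 0 -0.134 0" --pt "0.73 0.013 0 0 0 -0.16 0" --pt "0.797 0.014 0 0 0 -0.175 0" --pt "0.797 0.014 0 0 0 -0.175 0" --pt "0.797 0.014 0 0 0 -0.175 0"

```text
time_s: 13.55
tool_pos: [0.4596, 0.2282, 0.1415]
tool_rot: [-180.0, 0.0, 110.1]
force: [0.3, -1.0, -1.6]
grip_width: 0.0518
grasp_force: 20.0
```

```bash
python3 - <<'E'
from loc import *
o=env.get_obs(); print(o['tool_pos'],o['tool_rot']); look(['yellow_jar'],('scene',),z0=o['tool_pos'][2]-.029)
look(['yellow_cradle'],('scene','top'))
cv2.imwrite('pics/s2.png',viewer.read_camera('scene')[120:360,200:600,::-1].repeat(2,0).repeat(2,1))
E
```

```text
[0.45960997 0.22815419 0.14145416] [-1.79951710e+02  4.34168772e-02  1.10090586e+02]
yellow_jar scene 584 [0.4582 0.2294] 15.6 0.516
yellow_cradle scene 668 [0.4573 0.2296] 9.2 0.141
yellow_cradle top 375 [0.4651 0.2112] 174.2 0.612
yellow_cradle both [0.4585 0.2292] 17.3 0.385
```

View pics/s2.png

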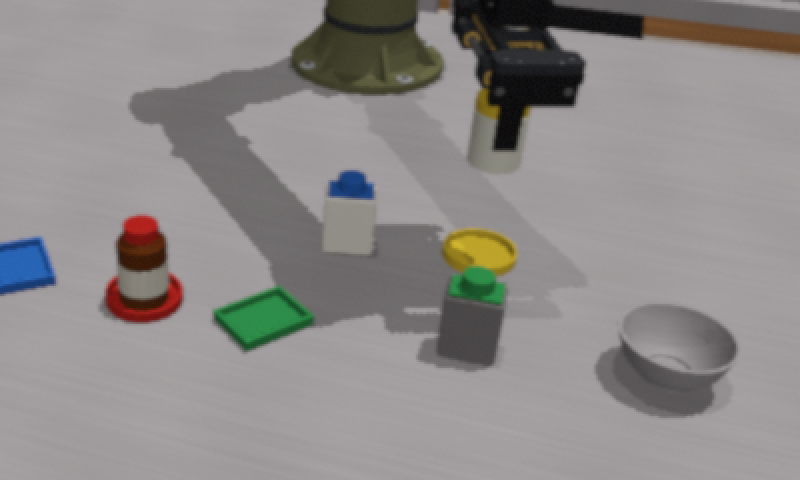

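The jar is upright at crop (497,130), over the yellow cradle (480,250), and the red bottle stands in its cradle. Lowering the jar now.

Emit:
apply_moves --pt "0 0 0.06 0 0 0 0" --pt "0 0 0.16 0 0 0 0" --pt "0 0 0.27 0 0 0 0" --pt "0 0 0.37 0 0 0 0" --pt "0 0 0.45 0 0 0 0" --pt "0 0 0.49 0 0 0 0" --pt "0 0 0.51 0 0 0 0" --pt "0 0 0.522 0 0 0 0" --pt "0 0 0.522 0 0 0 0" --pt "0 0 0.522 0 0 0 0"

```text
time_s: 14.9
tool_pos: [0.4602, 0.2291, 0.038]
tool_rot: [179.9, 0.0, 110.1]
force: [0.0, -0.2, -1.2]
grip_width: 0.0513
grasp_force: 20.0
```

Emit:
apply_moves --pt "0 0 0.006 0 0 0 0" --pt "0 0 0.012 0 0 0 0" --pt "0 0 0.018 0 0 0 0" --pt "0 0 0.018 0 0 0 0"

```text
time_s: 15.3
tool_pos: [0.4598, 0.2288, 0.0341]
tool_rot: [180.0, 0.0, 110.1]
force: [-0.1, -0.7, 2.2]
grip_width: 0.0514
grasp_force: 20.0
```

Emit:
apply_moves --pt "0 0 0 0 0 0 0.75" --pt "0 0 0 0 0 0 1" --pt "0 0 0 0 0 0 1" --pt "0 0 0 0 0 0 1" --pt "0 0 0 0 0 0 1" --pt "0 0 -0.1 0 0 0 1" --pt "0 0 -0.25 0 0 0 1" --pt "0 0 -0.42 0 0 0 1" --pt "0 0 -0.55 0 0 0 1" --pt "0 0 -0.6 0 0 0 1" --pt "0 0 -0.6 0 0 0 1"

```text
time_s: 16.4
tool_pos: [0.4605, 0.2291, 0.1547]
tool_rot: [179.9, 0.0, 110.1]
force: [-0.1, -0.5, 0.2]
grip_width: 0.0869
grasp_force: 0.0
```

```bash
python3 - <<'E'
from loc import *; from plan import plan
look(['green_bottle'],('top','scene'))
look(['yellow_jar'],('top','scene'),z0=.004)
o=env.get_obs(); p=o['tool_pos']; print(o['time_s'],p)
plan((*p,110.1),[(.6165,.242,.14,91.5),(.6165,.242,.028,91.5)])
E
```

```text
green_bottle top 544 [0.6175 0.2422] 175.6 0.127
green_bottle scene 1280 [0.6129 0.2417] 2.2 0.082
green_bottle both [0.6168 0.2421] 1.4 0.114
yellow_jar top 293 [0.4624 0.2158] 178.8 0.548
yellow_jar scene 1003 [0.4567 0.2298] 9.9 0.071
yellow_jar both [0.4599 0.2298] 2.4 0.317
16.8 [0.45912237 0.22872432 0.15283824]
(0.6165, 0.242, 0.14, 91.5) shift [-0.208  0.762  0.064] turnz 0.216 len mm 158
(0.6165, 0.242, 0.028, 91.5) shift [0.   0.   0.56] turnz -0.0 len mm 112
```

Emit:
apply_moves --pt "-0.02 0.08 0.005 0 0 0.025 1" --pt "-0.06 0.22 0.02 0 0 0.062 1" --pt "-0.1 0.37 0.03 0 0 0.105 1" --pt "-0.145 0.53 0.045 0 0 0.15 1" --pt "-0.185 0.68 0.057 0 0 0.193 1" --pt "-0.208 0.76 0.064 0 0 0.216 1" --pt "-0.208 0.76 0.064 0 0 0.216 1" --pt "-0.208 0.76 0.064 0 0 0.216 1"

```text
time_s: 17.6
tool_pos: [0.6158, 0.2424, 0.1401]
tool_rot: [-179.9, -0.0, 91.6]
force: [-0.2, -0.0, -0.6]
grip_width: 0.087
grasp_force: 0.0
```

Emit:
apply_moves --pt "0 0 0.1 0 0 0 1" --pt "0 0 0.25 0 0 0 1" --pt "0 0 0.4 0 0 0 1" --pt "0 0 0.5 0 0 0 0.8" --pt "0 0 0.56 0 0 0 0.7" --pt "0 0 0.56 0 0 0 0.6" --pt "0 0 0.56 0 0 0 0" --pt "0 0 0.56 0 0 0 0" --pt "0 0 0.56 0 0 0 0" --pt "0 0 0.56 0 0 0 0" --pt "0 0 0.56 0 0 0 0" --pt "0 0 0.56 0 0 0 0" --pt "0 0 0.56 0 0 0 0" --grip_force 20

```text
time_s: 18.9
tool_pos: [0.617, 0.2422, 0.0295]
tool_rot: [180.0, -0.0, 91.5]
force: [-1.3, -0.7, 4.0]
grip_width: 0.0338
grasp_force: 20.0
```

```bash
python3 - <<'E'
from plan import plan
plan((.6158,.2424,.028,91.6),[(.6158,.2424,.09,91.6),(.63,.145,.09,117),(.6422,.0555,.09,142.2),(.6422,.0555,.034,142.2)])
E
```

```text
(0.6158, 0.2424, 0.09, 91.6) shift [ 0.    0.   -0.31] turnz -0.0 len mm 62
(0.63, 0.145, 0.09, 117) shift [-0.489  0.057 -0.   ] turnz -0.296 len mm 98
(0.6422, 0.0555, 0.09, 142.2) shift [-0.426 -0.149 -0.   ] turnz -0.293 len mm 90
(0.6422, 0.0555, 0.034, 142.2) shift [0.   0.   0.28] turnz -0.0 len mm 56
```

Emit:
apply_moves --pt "0 0 -0.05 0 0 0 0" --pt "0 0 -0.15 0 0 0 0" --pt "0 0 -0.25 0 0 0 0" --pt "0 0 -0.31 0 0 0 0" --pt "0 0 -0.31 0 0 0 0"

```text
time_s: 19.4
tool_pos: [0.6177, 0.2427, 0.093]
tool_rot: [179.8, -0.1, 91.5]
force: [-0.2, 0.2, -1.7]
grip_width: 0.0342
grasp_force: 20.0
```

Emit:
apply_moves --pt "-0.05 0.006 0 0 0 -0.03 0" --pt "-0.13 0.015 0 0 0 -0.08 0" --pt "-0.22 0.026 0 0 0 -0.133 0" --pt "-0.31 0.036 0 0 0 -0.187 0" --pt "-0.4 0.047 0 0 0 -0.242 0" --pt "-0.489 0.057 0 0 0 -0.296 0"

```text
time_s: 20.0
tool_pos: [0.63, 0.1434, 0.0896]
tool_rot: [-179.9, -0.0, 117.2]
force: [0.1, -0.2, -1.2]
grip_width: 0.0338
grasp_force: 20.0
```

Emit:
apply_moves --pt "-0.08 -0.028 0 0 0 -0.055 0" --pt "-0.16 -0.056 0 0 0 -0.11 0" --pt "-0.24 -0.084 0 0 0 -0.165 0" --pt "-0.32 -0.112 0 0 0 -0.22 0" --pt "-0.39 -0.136 0 0 0 -0.268 0" --pt "-0.426 -0.149 0 0 0 -0.293 0" --pt "-0.426 -0.149 0 0 0 -0.293 0" --pt "-0.426 -0.149 0 0 0 -0.293 0"

```text
time_s: 20.8
tool_pos: [0.6422, 0.0554, 0.0901]
tool_rot: [-180.0, -0.1, 142.1]
force: [-0.1, 0.1, -1.5]
grip_width: 0.0338
grasp_force: 20.0
```

```bash
python3 - <<'E'
from loc import *
o=env.get_obs(); print(o['tool_pos'],o['tool_rot']); look(['green_bottle'],('scene',),z0=o['tool_pos'][2]-.0295)
look(['green_cradle'],('scene',))
cv2.imwrite('pics/s3.png',viewer.read_camera('scene')[120:360,200:600,::-1].repeat(2,0).repeat(2,1))
E
```

```text
[0.64223481 0.0554101  0.090108  ] [-1.79975618e+02 -7.79840375e-02  1.42110910e+02]
green_bottle scene 940 [0.642  0.0548] 52.5 0.397
green_cradle scene 980 [0.6414 0.0555] 52.3 0.051
```

View pics/s3.png

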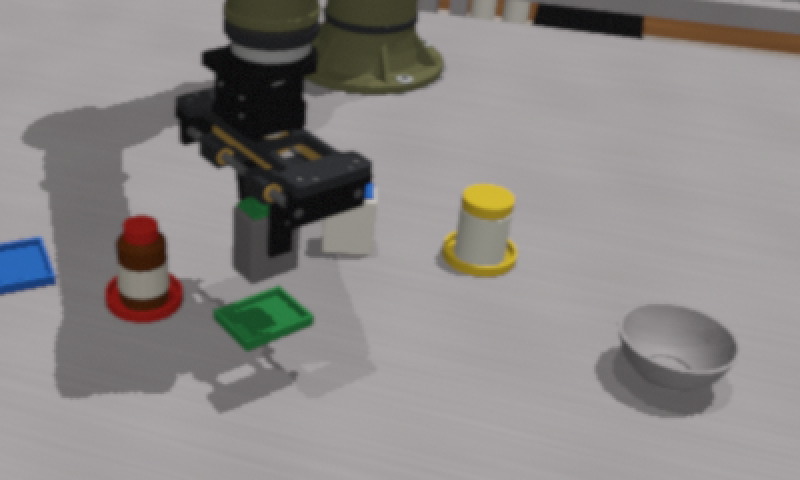

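The green bottle is upright over its cradle at crop (265,240) and lined up with it, and the jar stands in the yellow cradle. Lowering.

Emit:
apply_moves --pt "0 0 0.05 0 0 0 0" --pt "0 0 0.12 0 0 0 0" --pt "0 0 0.19 0 0 0 0" --pt "0 0 0.24 0 0 0 0" --pt "0 0 0.26 0 0 0 0" --pt "0 0 0.27 0 0 0 0" --pt "0 0 0.277 0 0 0 0" --pt "0 0 0.283 0 0 0 0" --pt "0 0 0.283 0 0 0 0"

```text
time_s: 21.95
tool_pos: [0.6431, 0.0552, 0.0347]
tool_rot: [180.0, 0.0, 142.2]
force: [-0.9, 0.5, -1.0]
grip_width: 0.0337
grasp_force: 20.0
```

Emit:
apply_moves --pt "0 0 0.005 0 0 0 0" --pt "0 0 0.01 0 0 0 0" --pt "0 0 0.01 0 0 0 0"

```text
time_s: 22.25
tool_pos: [0.6432, 0.0552, 0.0335]
tool_rot: [180.0, 0.1, 142.2]
force: [-1.0, -0.7, 4.6]
grip_width: 0.0336
grasp_force: 20.0
```

Emit:
apply_moves --pt "0 0 0 0 0 0 0.6" --pt "0 0 0 0 0 0 1" --pt "0 0 0 0 0 0 1" --pt "0 0 0 0 0 0 1" --pt "0 0 0 0 0 0 1" --pt "0 0 0 0 0 0 1" --pt "0 0 -0.1 0 0 0 1" --pt "0 0 -0.25 0 0 0 1" --pt "0 0 -0.42 0 0 0 1" --pt "0 0 -0.55 0 0 0 1" --pt "0 0 -0.6 0 0 0 1" --pt "0 0 -0.6 0 0 0 1"

```text
time_s: 23.45
tool_pos: [0.6437, 0.0554, 0.1536]
tool_rot: [179.9, 0.1, 142.2]
force: [0.1, -0.5, 0.5]
grip_width: 0.087
grasp_force: 0.0
```

```bash
python3 - <<'E'
from loc import *; from plan import plan
look(['blue_bottle'],('top','scene'))
look(['green_bottle'],('scene',),z0=.004)
o=env.get_obs(); p=o['tool_pos']; print(o['time_s'],p)
plan((*p,142.2),[(.486,.0957,.14,102.5),(.486,.0957,.028,102.5)])
E
```

```text
blue_bottle top 460 [0.4869 0.0947] 12.9 0.104
blue_bottle scene 1013 [0.4862 0.0962] 13.6 0.051
blue_bottle both [0.4868 0.0957] 13.8 0.084
green_bottle scene 1244 [0.6421 0.0553] 28.6 0.084
23.75 [0.64204339 0.05495757 0.15070781]
(0.486, 0.0957, 0.14, 102.5) shift [ 0.741 -0.317  0.054] turnz 0.462 len mm 162
(0.486, 0.0957, 0.028, 102.5) shift [0.   0.   0.56] turnz -0.0 len mm 112
```

Emit:
apply_moves --pt "0.07 -0.03 0.005 0 0 0.045 1" --pt "0.21 -0.09 0.015 0 0 0.13 1" --pt "0.35 -0.15 0.025 0 0 0.215 1" --pt "0.49 -0.21 0.035 0 0 0.3 1" --pt "0.63 -0.27 0.045 0 0 0.385 1" --pt "0.739 -0.315 0.054 0 0 0.453 1" --pt "0.739 -0.315 0.054 0 0 0.453 1" --pt "0.739 -0.315 0.054 0 0 0.453 1"

```text
time_s: 24.55
tool_pos: [0.4874, 0.0957, 0.1414]
tool_rot: [180.0, 0.1, 103.3]
force: [0.4, 0.0, -0.6]
grip_width: 0.0872
grasp_force: 0.0
```

Emit:
apply_moves --pt "0 0 0.1 0 0 0 1" --pt "0 0 0.25 0 0 0 1" --pt "0 0 0.4 0 0 0 1" --pt "0 0 0.5 0 0 0 0.8" --pt "0 0 0.56 0 0 0 0.7" --pt "0 0 0.56 0 0 0 0.6" --pt "0 0 0.56 0 0 0 0" --pt "0 0 0.56 0 0 0 0" --pt "0 0 0.56 0 0 0 0" --pt "0 0 0.56 0 0 0 0" --pt "0 0 0.56 0 0 0 0" --pt "0 0 0.56 0 0 0 0" --pt "0 0 0.56 0 0 0 0" --grip_force 20

```text
time_s: 25.85
tool_pos: [0.4878, 0.0959, 0.0301]
tool_rot: [180.0, 0.0, 103.2]
force: [-1.2, -1.2, 6.4]
grip_width: 0.0338
grasp_force: 20.0
```

```bash
python3 - <<'E'
from plan import plan
plan((.487,.0957,.0285,103.3),[(.487,.0957,.15,103.3),(.54,-.05,.15,72),(.6457,-.2015,.15,39.7),(.6457,-.2015,.034,39.7)])
E
```

```text
(0.487, 0.0957, 0.15, 103.3) shift [ 0.     0.    -0.607] turnz -0.0 len mm 122
(0.54, -0.05, 0.15, 72) shift [-0.77  0.09 -0.  ] turnz 0.364 len mm 155
(0.6457, -0.2015, 0.15, 39.7) shift [-0.557  0.737 -0.   ] turnz 0.376 len mm 185
(0.6457, -0.2015, 0.034, 39.7) shift [0.   0.   0.58] turnz -0.0 len mm 116
```

Emit:
apply_moves --pt "0 0 -0.05 0 0 0 0" --pt "0 0 -0.15 0 0 0 0" --pt "0 0 -0.28 0 0 0 0" --pt "0 0 -0.41 0 0 0 0" --pt "0 0 -0.53 0 0 0 0" --pt "0 0 -0.607 0 0 0 0" --pt "0 0 -0.607 0 0 0 0"

```text
time_s: 26.55
tool_pos: [0.4888, 0.0963, 0.1529]
tool_rot: [179.8, 0.1, 103.2]
force: [-0.1, -0.1, -1.5]
grip_width: 0.0338
grasp_force: 20.0
```

Emit:
apply_moves --pt "-0.06 0.007 0 0 0 0.03 0" --pt "-0.17 0.02 0 0 0 0.08 0" --pt "-0.29 0.034 0 0 0 0.137 0" --pt "-0.41 0.048 0 0 0 0.194 0" --pt "-0.53 0.062 0 0 0 0.25 0" --pt "-0.65 0.076 0 0 0 0.307 0" --pt "-0.77 0.09 0 0 0 0.364 0"

```text
time_s: 27.25
tool_pos: [0.5393, -0.0518, 0.1487]
tool_rot: [-179.8, 0.0, 71.6]
force: [0.5, 0.5, -1.9]
grip_width: 0.034
grasp_force: 20.0
```

Emit:
apply_moves --pt "-0.08 0.106 0 0 0 0.054 0" --pt "-0.17 0.225 0 0 0 0.115 0" --pt "-0.26 0.344 0 0 0 0.175 0" --pt "-0.35 0.463 0 0 0 0.236 0" --pt "-0.44 0.582 0 0 0 0.297 0" --pt "-0.52 0.688 0 0 0 0.351 0" --pt "-0.557 0.737 0 0 0 0.376 0" --pt "-0.557 0.737 0 0 0 0.376 0" --pt "-0.557 0.737 0 0 0 0.376 0"

```text
time_s: 28.15
tool_pos: [0.645, -0.1999, 0.1497]
tool_rot: [-179.8, 0.0, 39.7]
force: [0.5, 0.7, -0.4]
grip_width: 0.0342
grasp_force: 20.0
```

```bash
python3 - <<'E'
from loc import *
o=env.get_obs(); print(o['tool_pos'],o['tool_rot']); look(['blue_bottle'],('scene',),z0=o['tool_pos'][2]-.0298)
look(['blue_cradle'],('scene',)); look(['green_bottle'],('top','scene'),z0=.004)
cv2.imwrite('pics/s4.png',viewer.read_camera('scene')[120:360,100:500,::-1].repeat(2,0).repeat(2,1))
E
```

```text
[ 0.64500041 -0.1999185   0.14971955] [-1.79843064e+02  3.98549714e-02  3.97414115e+01]
blue_bottle scene 1005 [ 0.6457 -0.1997] 128.4 0.044
blue_cradle scene 761 [ 0.6445 -0.2019] 129.8 0.044
green_bottle top 518 [0.6436 0.0543] 53.2 0.093
green_bottle scene 1348 [0.6419 0.0541] 55.0 0.043
green_bottle both [0.643  0.0544] 53.1 0.071
```

View pics/s4.png

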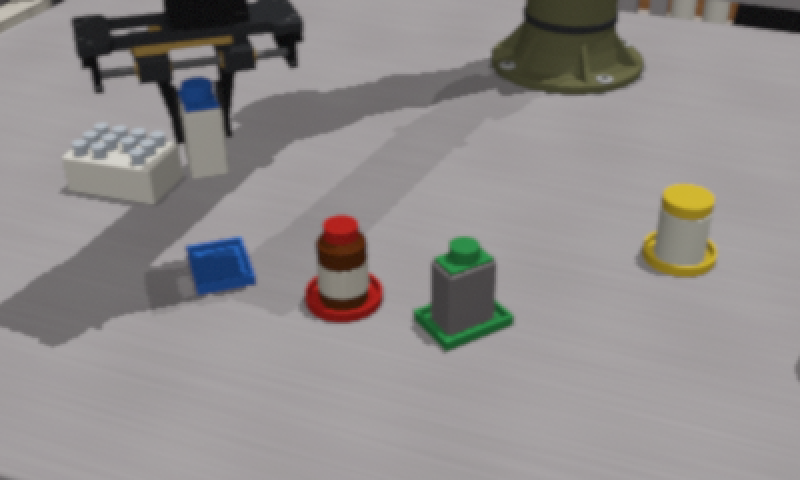

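The blue bottle is over its cradle at crop (205,130); red, green and jar all stand in their cradles, with green at 53° as it should be. Lowering the blue bottle.

Emit:
apply_moves --pt "-0.005 0.006 0.06 0 0 0 0" --pt "-0.005 0.006 0.17 0 0 0 0" --pt "-0.005 0.006 0.29 0 0 0 0" --pt "-0.005 0.006 0.41 0 0 0 0" --pt "-0.005 0.006 0.49 0 0 0 0" --pt "-0.005 0.006 0.535 0 0 0 0" --pt "-0.005 0.006 0.555 0 0 0 0" --pt "-0.005 0.006 0.57 0 0 0 0" --pt "-0.005 0.006 0.57 0 0 0 0" --pt "-0.005 0.006 0.57 0 0 0 0"

```text
time_s: 29.6
tool_pos: [0.6466, -0.2031, 0.038]
tool_rot: [179.9, -0.0, 39.6]
force: [-0.7, 0.3, -1.8]
grip_width: 0.0341
grasp_force: 20.0
```

Emit:
apply_moves --pt "0 0 0.006 0 0 0 0" --pt "0 0 0.012 0 0 0 0" --pt "0 0 0.018 0 0 0 0" --pt "0 0 0.018 0 0 0 0"

```text
time_s: 30.0
tool_pos: [0.6461, -0.203, 0.0341]
tool_rot: [180.0, -0.0, 39.6]
force: [-1.3, 0.1, 2.9]
grip_width: 0.0339
grasp_force: 20.0
```

Emit:
apply_moves --pt "0 0 0 0 0 0 0.6" --pt "0 0 0 0 0 0 1" --pt "0 0 0 0 0 0 1" --pt "0 0 0 0 0 0 1" --pt "0 0 0 0 0 0 1" --pt "0 0 0 0 0 0 1" --pt "0 0 -0.1 0 0 0 1" --pt "0 0 -0.25 0 0 0 1" --pt "0 0 -0.42 0 0 0 1" --pt "0 0 -0.6 0 0 0 1" --pt "0 0 -0.75 0 0 0 1" --pt "0 0 -0.8 0 0 0 1" --pt "0 0 -0.8 0 0 0 1"

```text
time_s: 31.3
tool_pos: [0.6468, -0.203, 0.195]
tool_rot: [179.8, -0.1, 39.6]
force: [-0.0, -0.5, -0.8]
grip_width: 0.087
grasp_force: 0.0
```

```bash
python3 - <<'E'
from loc import *
look(['blue_bottle','red_bottle','green_bottle','yellow_jar'],('top','scene'),z0=.004)
for n in('steel_bowl','tube_rack'):
    l=boxes_of('top',n)[:1]; print(n,l)
cv2.imwrite('pics/s5.png',viewer.read_camera('scene')[120:360,100:500,::-1].repeat(2,0).repeat(2,1)); print(env.get_obs()['time_s'])
E
```

```text
blue_bottle top 139 [ 0.6294 -0.1898] 138.6 0.767
blue_bottle scene 846 [ 0.6451 -0.2039] 130.3 0.076
blue_bottle both [ 0.6455 -0.2037] 130.4 0.426
red_bottle top 473 [ 0.6502 -0.0631] 5.8 0.113
red_bottle scene 1108 [ 0.6497 -0.0631] 19.6 0.045
red_bottle both [ 0.6499 -0.063 ] 5.1 0.079
green_bottle top 564 [0.644  0.0548] 50.1 0.05
green_bottle scene 1291 [0.6398 0.0541] 60.4 0.067
green_bottle both [0.6436 0.0547] 50.1 0.069
yellow_jar top 584 [0.4602 0.2289] 13.2 0.114
yellow_jar scene 956 [0.4559 0.2295] 12.9 0.102
yellow_jar both [0.4602 0.2295] 6.2 0.11
steel_bowl [{'location': [128.3, 221.9], 'conf': 0.68}]
tube_rack []
31.95
```

View pics/s5.png

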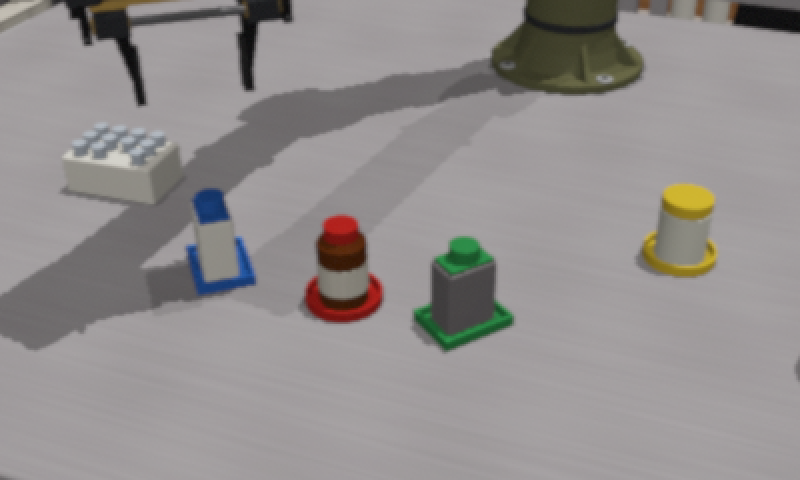

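All four stand upright in their matching cradles (blue at crop 213,240; red 342,265; green 463,290; jar 683,230). The gripper is well clear and the rack and bowl are unmoved, so I'm handing in.

```bash
python3 -c "
from cell import env
print(env.sign_off())"
```

```text
the job is handed in; nothing more can be done
None
```

The job is handed in at about 32 s of the 112 s allowed: all three bottles and the jar stand upright in the cradles of their cap colours, within a few millimetres of centre by the last camera check. The bowl and rack were left where they were, though sign-off returned no verdict.

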